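# Release and throw the locking toggle of the gel-tank supply

### The job

Switch on the supply of the gel tanks. On the small grey power box whose bat ends in a flat paddle, pull the bat straight out along its own length to free it from its lock notch, flip it over past the tooth of the gate to the opposite side, and let it spring fully home in the notch there. Leave the ball-ended bat of the other box as it is.

Things in the scene. Friction and masses are not known exactly. Their poses are not given: they have to be found in the camera images.
- supply_grip (a point): Centre of the flat steel paddle at the upper end of the bat to throw: 24 mm wide along its y (pinch it here), 9 mm thick along x, 34 mm long along z. Its z runs along the bat, pointing outward (the way to pull); y is level, parallel to the hinge; the bat flips towards +x. The hinge is 70 mm from here along -z while the bat is not pulled; fingertips may reach 20 mm below this point.
- supply: Fixed grey power box with the paddle bat, 80 x 76 x 70 mm; origin at the centre of its underside, x = flip direction, z up. Hinge: parallel to y, 64 mm above the origin. Beside the bat stand two notched gate plates, 46 mm long, outer faces 33 mm apart, teeth up to 95 mm above the worktop. It is turned up to 0.45 rad from facing the robot and may have swapped places with the other box.
- supply_flip (a joint): Flip angle of the paddle bat, rad: 0 = leaning 0.40 rad (23 degrees) from vertical to its starting side (roughly to the robot), 0.80 = leaning 0.40 rad to the opposite side. It stays where it is put (light friction). While not pulled out, a cross-pin on the bat strikes the middle tooth of the gate about 0.1 rad from either end and locks it.
- supply_bat (a joint): How far the paddle bat is pulled out along its own length, m: 0 = home, 0.014 = fully out. A spring pulls it home: 4 N at 0, rising to 7.5 N at full pull. The pin clears the middle tooth from about 0.010 on; if let go above the tooth the bat stays propped on it.
- spare_flip (a joint): Flip angle of the bat of the other, otherwise like box, whose bat ends in a ball of 18 mm diameter; meaning as supply_flip: 0 = starting side, 0.80 = opposite side. To be left as it is.

How it is judged:
On the way:
1. the paddle bat is pulled out of its notch (by more than 7 mm) while still on its starting side (value of joint supply_bat above 0.007 m and value of joint supply_flip below 0.4 rad), for 0.05 s.
At the end, for the whole second after the job is handed in: The paddle bat leans to the opposite side (flip angle above 0.65 rad of 0.80) and has sprung home in its notch (pulled out less than 3 mm); the ball-ended bat is still on its starting side (flip angle below 0.2 rad) (value of joint supply_flip above 0.65 rad and value of joint supply_bat below 0.003 m and value of joint spare_flip below 0.2 rad); the robot touches nothing.
It fails at once if the ball-ended bat of the other box is flipped from its starting side (value of joint spare_flip above 0.25 rad).
It also fails if it takes over 32 s, if anything falls off the work surface, if the arm or the gripper's body presses on something with over 40 N, if the wrist force passes 120 N, or if a joint passes its speed limit or range.

### The arm

A 6-joint arm with a two-finger parallel gripper is mounted at the origin on a cart in front of the work surface, level with it; the furniture and walls round the work are solid. World frame = base frame: x ahead of the robot, y to its left, z up, the work surface at z = 0. Lengths are in m, angles in rad, forces in N, time in s.
With the tool pointing down it reaches from about 0.325 to 0.775 m from the base axis. Payload 9.3 kg.
Tool frame: the origin (TCP) lies at the very end of the fingers, on their centre line; the grasp point (between the pads) lies 19 mm behind it; x points along the fingers, y is the direction in which the jaws open and shut, and the axes are right-handed (so a half turn about x gives the same grasp; the last joint's range is limited). The gripper opens to 85 mm and grips with 20 to 120 N. Pads are 22 mm wide; open, the fingers measure 114 mm over their backs; the gripper's body (76 mm by 85 mm) begins 54 mm behind the grasp point. The pads swing forward as they close: fully open they stand 13 mm farther back than shut.
Start: joints at [-1.335, 0.259, 0.021, 1.334, 0, 1.418], TCP at [0.208, -0.509, 0.231] pointing down, gripper open.
Joint ranges: [-3.04, 3.04], [-0.91, 1.82], [-1.04, 1.36], [-1.92, 1.95], [-1.52, 1.45], [-3.14, 3.14]. Speed limits (rad/s): [2.22, 2.22, 2.79, 3.14, 3.14, 3.14].

### API

Orientations are given as a unit quaternion [x, y, z, w].
In Python, from workcell import manip gives the robot as it stands.
- The arm moves only by the tool step_arm, never from a script. Its argument "steps" is a list of rows, each a list of 7 numbers: the shift along the tool's x, y, z in mm, then the turn, a rotation vector about the tool's x, y, z in degrees, then the finger opening in mm, from 0 to 85.4. In form: [[tx, ty, tz, ax, ay, az, gripper], ...]. A call has 1 to 10 rows; each row is the pose to reach, as a shift and turn from the pose measured when the call began, along the tool's axes at that moment; what a row does not reach only later rows make up. A row lasts 1/8 s, in which the tool goes at most 62.5 mm and 10.7 degrees, less where a joint would pass 70% of its speed; a pose out of reach is approached as far as the arm can. A call with a gripper value outside its range is refused whole. The fingers move at their own pace and stop on an object; the grip force is fixed at half the most. Time passes only in rows, so rows that repeat a pose let the fingers close. It gives the time, the measured TCP pose, the force and the opening at its end, in the units of the state.
- manip.observe(): the state, without advancing time (a new reading comes with each control period).
- manip.snapshot(name): name is "side" or "top"; returns the picture (400x640x3 uint8, red, green, blue); there is no depth.
- manip.calibration(name): a dict with "mtx" (3x3 intrinsics, pixels), "k1" (the pictures are not rectified: a ray, as slopes to the right and down, at radius r is drawn at 1 + k1 r^2 times it, then the intrinsics apply), "rvec" (rotation vector, rad) and "tvec" (3), from world to camera coordinates, as OpenCV has them. Camera axes: x right, y down, z forward; pixel columns grow to the right and rows downward; lengths in m; the calibration is good to about 2 mm. A picture is of the moment at which its call begins. calibration takes no time and is no camera call.
- manip.hand_in(): hands the job in, once; it reports no verdict.
Trained networks look in the newest picture that a camera, given by its name, has taken for a name from the list of things; names that differ only in an ending like _2 or _b are one class to them, and where a whole thing is asked for, a point or a joint stands for the part that bears it (a point fixed in the world has none). Each returns a list of dicts, best first, with "score" (0 to 1); they miss things now and then, are a little off and sometimes report something else, mostly with a low value. They report only what shows in the picture. A call takes as long as a camera call.
- manip.find_in(label, camera): "centre" ([x, y, z] in m, in world coordinates, good to about 4 mm: the middle of the surface that is visible of it).
- manip.masks_of(label, camera): "region" (400x640 bool, what is visible of it).
The state is a dict: "time": time; "joint_pos": joint angles; "joint_velocities": joint speeds; "joint_torque": joint torques, N m; "tool_pos": TCP position; "ee_rot": TCP orientation; "contact_force": force on the tool from outside, world axes, zero at the start; "ft_torque": the same for the moment, N m; "opening": opening from 0.0 (shut) to 1.0 (fully open).
Only numpy, scipy, OpenCV 4.12 (cv2) and the standard library are available. Lean on these libraries where they do the work, as an engineer would, in place of code of your own. Each camera call takes 0.05 s, during which the arm holds its last target.

## Working session

There is one attempt and no reset: what is moved stays moved. The work goes in short steps, Python scripts to look and compute and a tool call to move; the robot and the scene stay as the last step left them, time stands still between calls to the robot, and variables do not carry over. Pictures are saved under pics/ and viewed, and the job is handed in when it is done.

Besides the shell and the picture viewer there is one more tool, called after "Call:" by a JSON object that holds its "fn" and its "kwargs", one argument or row to a line. step_arm: Moves the arm, as the interface text tells. Its arguments: {"type":"object","properties":{"steps":{"type":"array","items":{"type":"array","items":{"type":"number"}}}},"required":["steps"]}

```bash
mkdir -p pics; cat > h.py <<'E'
from workcell import manip
import numpy as np, cv2
from scipy.spatial.transform import Rotation as R
def cam(n):
    c=manip.calibration(n); return np.array(c["mtx"]),c["k1"],R.from_rotvec(np.ravel(c["rvec"])).as_matrix(),np.ravel(c["tvec"])
def proj(n,P):
    K,k1,Rm,t=cam(n); p=np.atleast_2d(P)@Rm.T+t; s=p[:,:2]/p[:,2:]; s=s*(1+k1*(s**2).sum(1,keepdims=True)); return s@K[:2,:2].T+K[:2,2]
E
python3 - <<'E'
from h import *
o=manip.observe(); print(o)
for n in ("side","top"):
    im=manip.snapshot(n); cv2.imwrite(f"pics/{n}0.png",im[:,:,::-1])
    K,k1,Rm,t=cam(n); print(n,K.tolist(),k1,"campos",-Rm.T@t,"fwd",Rm[2])
    for l in ("supply_grip","supply","spare_flip"):
        for d in manip.find_in(l,n)[:3]: print(n,l,d["score"],np.round(d["centre"],4),proj(n,d["centre"]))
E
```

```text
{'time': 0.0, 'joint_pos': array([-1.33461720e+00,  2.59199537e-01,  2.07785335e-02,  1.33373509e+00,
        1.10030159e-05,  1.41820947e+00]), 'joint_velocities': array([ 0.00165149,  0.00096349, -0.00086469, -0.00010541,  0.00062441,
        0.00035828]), 'joint_torque': array([ 2.42926026e-04, -5.55643988e+01,  3.44527245e+01,  1.39393206e-02,
       -1.75782970e-04,  7.70819781e-06]), 'tool_pos': array([ 0.20841358, -0.50867483,  0.2306688 ]), 'ee_rot': array([-0.69377351, -0.13706604,  0.69380591, -0.13610506]), 'contact_force': array([-0.20680099,  0.80047477, -1.19901607]), 'ft_torque': array([ 0.0051203 , -0.04873206,  0.01738809]), 'opening': 1.0003506920622083}
side [[474.16019601406106, 0.0, 322.7727926561322], [0.0, 474.16019601406106, 199.74973680370024], [0.0, 0.0, 1.0]] -0.06609125641327965 campos [ 0.45640638 -0.84391429  0.58306233] fwd [ 0.0048273   0.86632536 -0.49945678]
side supply_grip 0.45 [0.4481 0.1538 0.1189] [[316.5009747 158.2147454]]
side supply 0.89 [0.4658 0.1291 0.0604] [[324.38340562 185.48324774]]
side spare_flip 0.83 [ 0.4615 -0.2401  0.1142] [[324.29005642 265.15362276]]
side spare_flip 0.25 [0.4653 0.1315 0.0624] [[324.1531945  184.24177373]]
top [[439.8882317361561, 0.0, 321.90079753837955], [0.0, 439.8882317361561, 199.02738938566407], [0.0, 0.0, 1.0]] 0.03148416966687115 campos [ 0.37113184 -0.02276175  1.08358496] fwd [ 0.11387928  0.02032285 -0.99328671]
top supply_grip 0.47 [0.4472 0.158  0.1306] [[247.84123604 214.19570227]]
top supply 0.94 [0.4629 0.1462 0.0689] [[258.04630538 209.56518988]]
top spare_flip 0.45 [ 0.4593 -0.2338  0.1287] [[428.34940152 208.76450643]]
```

```bash
python3 - <<'E'
import cv2,numpy as np
a=cv2.imread("pics/side0.png");b=cv2.imread("pics/top0.png")
cv2.imwrite("pics/c1.png",np.hstack([cv2.resize(a[120:240,270:390],(400,400),interpolation=cv2.INTER_CUBIC),cv2.resize(b[160:260,200:300],(400,400),interpolation=cv2.INTER_CUBIC)]))
E
```

```text
(no output)
```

View pics/side0.png

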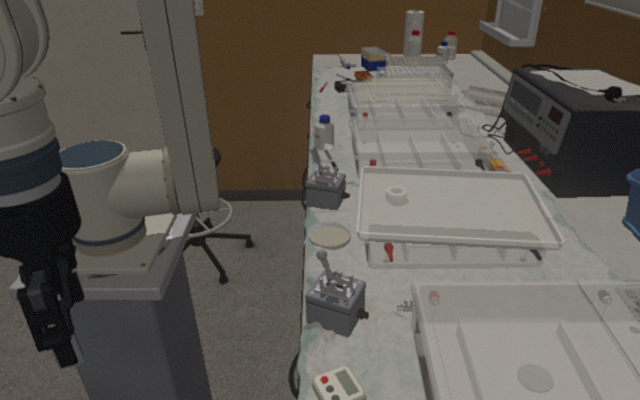

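View pics/top0.png

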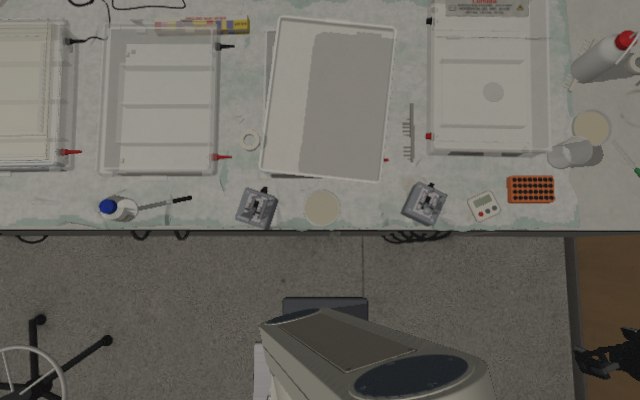

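View pics/c1.png

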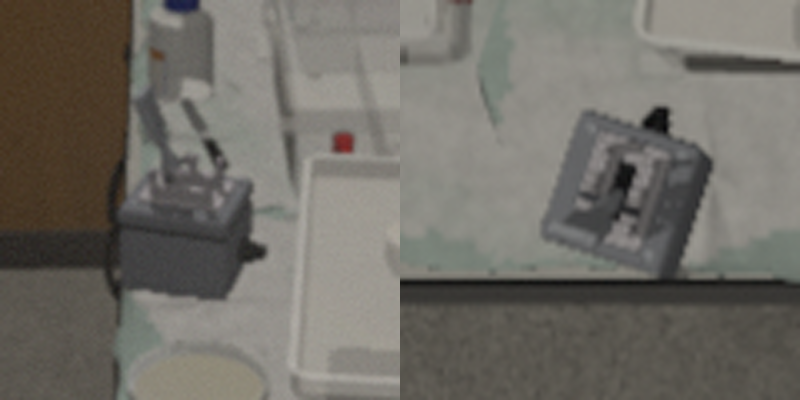

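The paddle bat is on the left box (top ≈ (257,207), side ≈ (325,185)), and it leans toward the robot. The ball box is on the right (top ≈ (425,203)). The paddle box is yawed clockwise, so I'll fit its pose to the masks.

```bash
cat > fit.py <<'E'
from h import *
from scipy.optimize import minimize
M={};G={}
for n in ("top","side"):
    im=manip.snapshot(n)
    M[n]=manip.masks_of("supply",n)[0]["region"]; 
    g=manip.masks_of("supply_grip",n); G[n]=g[0]["region"] if g else None
    print(n,M[n].sum(),None if G[n] is None else (g[0]["score"],G[n].sum(),np.argwhere(G[n]).mean(0)[::-1]))
np.savez("m.npz",mt=M["top"],ms=M["side"],gt=G["top"],gs=G["side"])
B=np.array([[x,y,z] for x in(-.04,.04) for y in(-.038,.038) for z in(0,.07)])
def hull(n,p,S=8):
    W=R.from_euler('z',p[2]).apply(B)+[p[0],p[1],0]
    q=proj(n,W); m=np.zeros((400,640),np.uint8)
    # subpixel
    h=cv2.convexHull(q.astype(np.float32))[:,0]
    x0=(200,120)
    x0=(h.min(0)-10).astype(int); 
    return h
def cost(p):
    c=0
    for n in M:
        m=M[n]; ys,xs=np.where(m); x0,y0,x1,y1=xs.min()-15,ys.min()-15,xs.max()+15,ys.max()+15
        h=hull(n,p); S=6
        big=np.zeros(((y1-y0)*S,(x1-x0)*S),np.uint8)
        cv2.fillPoly(big,[np.round((h+.5-[x0,y0])*S).astype(np.int32)],1)
        f=cv2.resize(big.astype(np.float32),(x1-x0,y1-y0),interpolation=cv2.INTER_AREA)
        c+=np.abs(f-m[y0:y1,x0:x1]).sum()
    return c
best=None
for y in (-.5,-.4,-.3,-.2):
    r=minimize(cost,[.468,.143,y],method="Nelder-Mead",options=dict(initial_simplex=[[.468,.143,y],[.478,.143,y],[.468,.153,y],[.468,.143,y+.08]],xatol=1e-4,fatol=.1))
    print(r.x,r.fun)
    if best is None or r.fun<best.fun: best=r
p=best.x; Rz=R.from_euler('z',p[2])
s,c=np.sin(.4),np.cos(.4)
grip=Rz.apply([-.07*s,0,.064+.07*c])+[p[0],p[1],0]
print("grip",grip,proj("top",grip),proj("side",grip))
for n in M:
    im=cv2.imread(f"pics/{n}0.png"); S=8
    ys,xs=np.where(M[n]); cx,cy=int(xs.mean()),int(ys.mean()); 
    w=cv2.resize(im[cy-35:cy+35,cx-35:cx+35],(560,560),interpolation=cv2.INTER_CUBIC)
    f=lambda q:np.round((q+.5-[cx-35,cy-35])*8).astype(np.int32)
    W=Rz.apply(B)+[p[0],p[1],0]; q=f(proj(n,W))
    for i in range(8):
        for j in range(i):
            if np.sum(np.abs(B[i]-B[j])>1e-6)==1: cv2.line(w,tuple(map(int,q[i])),tuple(map(int,q[j])),(0,255,0),1)
    cor=np.array([[a*.0045,b*.012,d] for a in(-1,1) for b in(-1,1) for d in(-.017,.017)])
    L=R.from_euler('y',-.4); C=L.apply(cor+[0,0,.07])+[0,0,.064]; q=f(proj(n,Rz.apply(C)+[p[0],p[1],0]))
    for i in range(8):
        for j in range(i):
            if np.sum(np.abs(cor[i]-cor[j])>1e-6)==1: cv2.line(w,tuple(map(int,q[i])),tuple(map(int,q[j])),(0,0,255),1)
    for m,cl in((M[n],(255,255,0)),(G[n],(255,0,255))):
        if m is None: continue
        mm=cv2.resize(m.astype(np.uint8)[cy-35:cy+35,cx-35:cx+35],(560,560),interpolation=cv2.INTER_NEAREST)
        cv2.drawContours(w,cv2.findContours(mm,cv2.RETR_EXTERNAL,cv2.CHAIN_APPROX_NONE)[0],-1,cl,1)
    cv2.imwrite(f"pics/fit_{n}.png",w)
E
python3 fit.py
```

```text
top 1252 (0.6, np.int64(178), array([247.57865169, 214.29775281]))
side 1562 (0.52, np.int64(169), array([316.47928994, 158.66863905]))
[ 0.46833747  0.15599799 -0.26912656] 408.47222900390625
[ 0.46815171  0.15606498 -0.2656377 ] 410.4444580078125
[ 0.46838144  0.15654791 -0.28219183] 411.75
[ 0.46839036  0.15616329 -0.26671042] 410.25
grip [0.44205942 0.16324595 0.12847427] [[245.57293394 216.62398776]] [[313.85801867 152.76561817]]
```

View pics/fit_top.png

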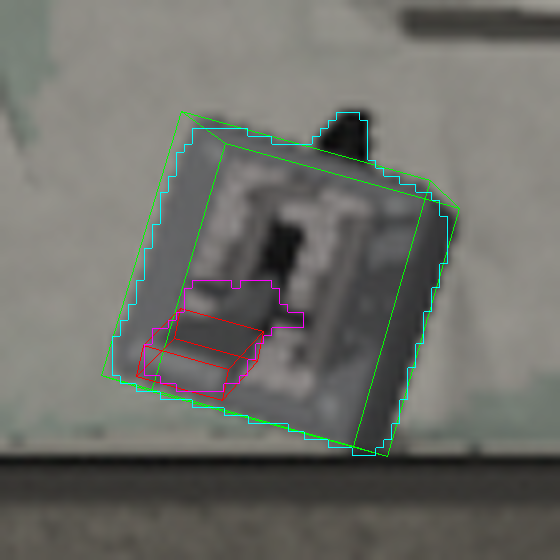

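View pics/fit_side.png

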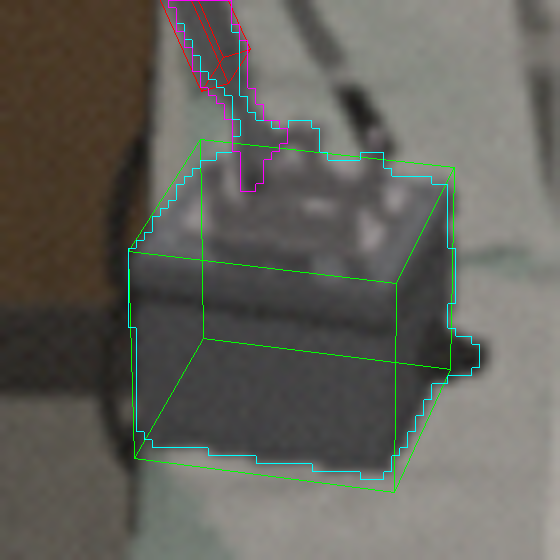

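```bash
cat > rel.py <<'E'
from h import *
g=np.array([.4445,.161,.128]); yaw=-.27
def pose(back,lean=-.4,g=g):
    Rb=R.from_euler('z',yaw)*R.from_euler('y',lean)
    zb=Rb.apply([0,0,1]); yb=Rb.apply([0,1,0])
    cands=[]
    for s in(1,-1):
        x=-zb;y=s*yb;z=np.cross(x,y); cands.append(R.from_matrix(np.c_[x,y,z]))
    return g+zb*back, cands
def rel(p,Q):
    o=manip.observe(); T=R.from_quat(o["ee_rot"])
    return np.round(T.inv().apply(p-o["tool_pos"])*1000,1), np.round((T.inv()*Q).as_rotvec(degrees=True),1)
E
python3 - <<'E'
from rel import *
o=manip.observe(); print(R.from_quat(o["ee_rot"]).as_matrix().round(3))
for b in (.10,.05,-.016):
    p,c=pose(b); print(b,p.round(3),[rel(p,q) for q in c])
print([rel(np.array([.40,-.15,.31]),q) for q in c])
E
```

```text
[[ 0.     0.379 -0.925]
 [-0.    -0.925 -0.379]
 [-1.     0.    -0.   ]]
0.1 [0.407 0.171 0.22 ] [(array([  11.2, -554.3, -441.6]), array([-139.9,   -9.7,   28.4])), (array([  11.2, -554.3, -441.6]), array([37.2, 22.1,  7.5]))]
0.05 [0.426 0.166 0.174] [(array([  57.3, -542.4, -457. ]), array([-139.9,   -9.7,   28.4])), (array([  57.3, -542.4, -457. ]), array([37.2, 22.1,  7.5]))]
-0.016 [0.451 0.159 0.113] [(array([ 118. , -526.6, -477.3]), array([-139.9,   -9.7,   28.4])), (array([ 118. , -526.6, -477.3]), array([37.2, 22.1,  7.5]))]
[(array([ -78.7, -259.5, -313.3]), array([-139.9,   -9.7,   28.4])), (array([ -78.7, -259.5, -313.3]), array([37.2, 22.1,  7.5]))]
```

Call:
{"fn": "step_arm", "kwargs": {
  "steps": [
    [-10, -32, -39, -9, -1, 2, 85],
    [-20, -65, -78, -18, -1, 4, 85],
    [-30, -97, -117, -27, -2, 5, 85],
    [-40, -130, -157, -36, -3, 7, 85],
    [-49, -162, -196, -45, -3, 9, 85],
    [-59, -195, -235, -54, -4, 11, 85],
    [-69, -227, -274, -63, -4, 13, 85],
    [-79, -260, -313, -72, -5, 15, 85],
    [-75, -310, -340, -81, -6, 16, 85],
    [-70, -360, -365, -90, -6, 18, 85]
  ]
}}

```text
time: 1.95
tool_pos: [0.41, -0.0356, 0.3015]
ee_rot: [0.371, 0.48, -0.398, 0.689]
contact_force: [1.1, 0.2, 0.2]
opening: 0.991
```

```bash
python3 - <<'E'
from rel import *
o=manip.observe(); print(o["time"],o["joint_pos"].round(3),o["tool_pos"])
for b in (.10,.05,-.016):
    p,c=pose(b); print(b,p.round(3),rel(p,c[0]))
E
```

```text
1.95 [-0.185 -0.156 -0.289  1.177 -0.148  0.96 ] [ 0.4100162  -0.03564655  0.30147608]
0.1 [0.407 0.171 0.22 ] (array([  37.4,   71.2, -207.4]), array([-49.6,  -3.7,   9.9]))
0.05 [0.426 0.166 0.174] (array([  86.6,   80.1, -208.1]), array([-49.6,  -3.7,   9.9]))
-0.016 [0.451 0.159 0.113] (array([ 151.6,   91.7, -209. ]), array([-49.6,  -3.7,   9.9]))
```

Call:
{"fn": "step_arm", "kwargs": {
  "steps": [
    [7, 14, -41, -10, -1, 2, 85],
    [15, 28, -83, -20, -2, 4, 85],
    [22, 43, -124, -30, -2, 6, 85],
    [30, 57, -166, -40, -3, 8, 85],
    [37, 71, -207, -49.6, -3.7, 9.9, 85],
    [37, 71, -207, -49.6, -3.7, 9.9, 85],
    [37, 71, -207, -49.6, -3.7, 9.9, 85]
  ]
}}

```text
time: 2.82
tool_pos: [0.4068, 0.1709, 0.2209]
ee_rot: [0.075, 0.547, -0.113, 0.826]
contact_force: [0.9, -1.0, 0.1]
opening: 0.995
```

```bash
python3 - <<'E'
from rel import *
o=manip.observe(); print(o["time"],o["joint_pos"].round(3),o["tool_pos"])
for b in (.10,.05,-.016):
    p,c=pose(b); print(b,p.round(3),rel(p,c[0]))
im=[]
for n in ("side","top"):
    a=manip.snapshot(n)[:,:,::-1]; u=proj(n,pose(0)[0])[0].astype(int)
    im.append(cv2.resize(a[u[1]-50:u[1]+50,u[0]-50:u[0]+50],(400,400),interpolation=cv2.INTER_CUBIC))
cv2.imwrite("pics/pre.png",np.hstack(im))
E
```

```text
2.825 [ 0.362 -0.113 -0.492  0.863 -0.233  0.595] [0.40684363 0.17090919 0.22091886]
0.1 [0.407 0.171 0.22 ] (array([ 0.7,  0.5, -0.3]), array([-0.1,  0. ,  0. ]))
0.05 [0.426 0.166 0.174] (array([50.7,  0.5, -0.4]), array([-0.1,  0. ,  0. ]))
-0.016 [0.451 0.159 0.113] (array([116.7,   0.5,  -0.4]), array([-0.1,  0. ,  0. ]))
```

View pics/pre.png

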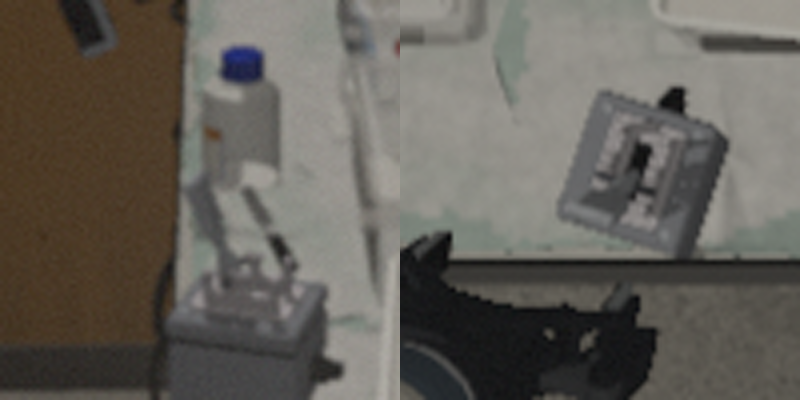

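The side crop shows the paddle leaning toward the robot. In the top crop the open fingers sit on the robot side of it, centred in y. I'll approach along the bat.

Call:
{"fn": "step_arm", "kwargs": {
  "steps": [
    [25, 0, 0, 0, 0, 0, 85],
    [50, 0, 0, 0, 0, 0, 85],
    [70, 0, 0, 0, 0, 0, 85],
    [80, 0, 0, 0, 0, 0, 85],
    [80, 0, 0, 0, 0, 0, 85]
  ]
}}

```text
time: 3.55
tool_pos: [0.4374, 0.1614, 0.1475]
ee_rot: [0.076, 0.547, -0.114, 0.826]
contact_force: [0.8, 1.3, 0.7]
opening: 0.991
```

```bash
cat > look.py <<'E'
from rel import *
import sys
o=manip.observe(); print(o["time"],o["joint_pos"].round(3),o["tool_pos"])
p,c=pose(-.016); print(rel(p,c[0]))
im=[]
for n in ("side","top"):
    a=manip.snapshot(n)[:,:,::-1]; u=np.round(proj(n,pose(0)[0])[0]).astype(int)
    w=cv2.resize(a[u[1]-40:u[1]+40,u[0]-40:u[0]+40],(400,400),interpolation=cv2.INTER_CUBIC)
    T=R.from_quat(o["ee_rot"]); 
    for q,cl in((o["tool_pos"],(0,0,255)),(o["tool_pos"]-.019*T.apply([1,0,0]),(0,255,0))):
        v=(proj(n,q)[0]-u+40.5)*5; cv2.circle(w,tuple(map(int,v)),3,cl,1)
    im.append(w)
cv2.imwrite(f"pics/{sys.argv[1]}.png",np.hstack(im))
E
python3 look.py near
```

```text
3.55 [ 0.31  -0.02  -0.611  0.64  -0.216  0.547] [0.43743868 0.16136217 0.14745982]
(array([36.6,  1.6, -1.3]), array([-0.3,  0. ,  0.1]))
```

View pics/near.png

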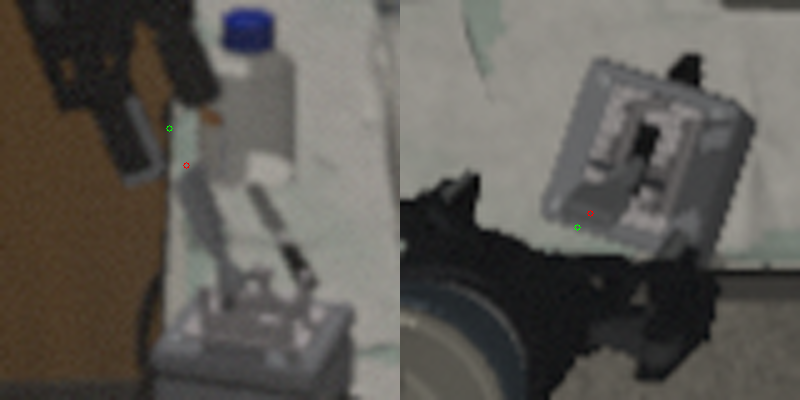

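The finger axis lines up with the paddle in both views: side paddle ≈ (207,215) against ≈ (209,215) for the axis. I'll go on and close.

Call:
{"fn": "step_arm", "kwargs": {
  "steps": [
    [18, 0.5, -0.5, 0, 0, 0, 85],
    [36, 1, -1, 0, 0, 0, 85],
    [36.5, 1, -1, 0, 0, 0, 85],
    [36.5, 1, -1, 0, 0, 0, 15],
    [36.5, 1, -1, 0, 0, 0, 15],
    [36.5, 1, -1, 0, 0, 0, 15],
    [36.5, 1, -1, 0, 0, 0, 15],
    [36.5, 1, -1, 0, 0, 0, 15]
  ]
}}

```text
time: 4.65
tool_pos: [0.4505, 0.1584, 0.115]
ee_rot: [0.075, 0.546, -0.114, 0.826]
contact_force: [-6.9, -4.2, 10.1]
opening: 0.269
```

```bash
python3 look.py grip; python3 -c "
from h import *
print(manip.observe())"
```

```text
4.65 [ 0.293  0.031 -0.656  0.538 -0.213  0.531] [0.45045765 0.15838207 0.11496707]
(array([ 1.5,  0.9, -0.9]), array([-0.2,  0.2,  0.1]))
{'time': 4.75, 'joint_pos': array([ 0.29332954,  0.03129247, -0.65623215,  0.53833278, -0.21284448,
        0.53070461]), 'joint_velocities': array([ 1.47584437e-03,  2.94899888e-06,  5.15838763e-04,  1.21323237e-04,
        2.10606106e-03, -1.35834803e-04]), 'joint_torque': array([ 1.21082537e+00, -2.95441550e+01,  3.15921557e+01, -4.62992281e+00,
        1.02199573e+00, -1.73692906e-02]), 'tool_pos': array([0.45046982, 0.15836077, 0.11498456]), 'ee_rot': array([ 0.07533605,  0.54607722, -0.11430068,  0.82647414]), 'contact_force': array([-6.53193105, -4.6825157 , 10.13041353]), 'ft_torque': array([-1.28238689,  0.86786623, -0.62300472]), 'opening': 0.2704808685626663}
```

View pics/grip.png

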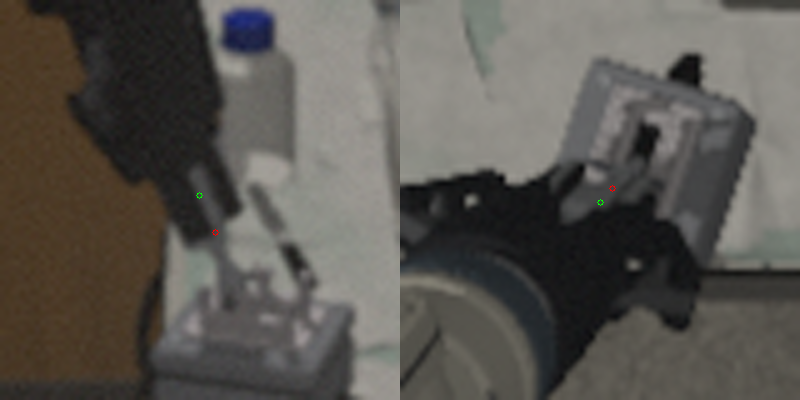

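The fingers closed on the paddle at an opening of about 23 mm. Next is the pull, straight out along the bat.

Call:
{"fn": "step_arm", "kwargs": {
  "steps": [
    [-4, 0, 0, 0, 0, 0, 15],
    [-8, 0, 0, 0, 0, 0, 15],
    [-11, 0, 0, 0, 0, 0, 15],
    [-13, 0, 0, 0, 0, 0, 15],
    [-13, 0, 0, 0, 0, 0, 15]
  ]
}}

```text
time: 5.38
tool_pos: [0.4455, 0.1597, 0.1269]
ee_rot: [0.075, 0.546, -0.114, 0.826]
contact_force: [3.5, -2.2, -6.1]
opening: 0.269
```

```bash
python3 look.py pull; python3 -c "
from h import *
o=manip.observe();T=R.from_quat(o['ee_rot']);print(T.inv().apply(o['contact_force']),T.inv().apply(o['tool_pos']-np.array([.45047,.15836,.11498]))*1e3,o['opening'])"
```

```text
5.375 [ 0.301  0.012 -0.64   0.575 -0.215  0.538] [0.44550408 0.15972562 0.1268857 ]
(array([14.5,  1. , -0.8]), array([-0.2,  0.2,  0.1]))
[ 8.04776496 -1.61768496  0.89853053] [-12.8564705   -0.04114591  -0.13642814] 0.26475827028815074
```

View pics/pull.png

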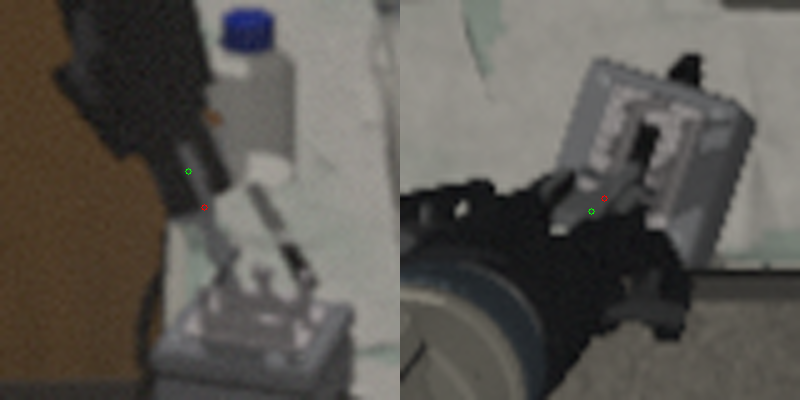

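The force along the tool is 8 N toward the hinge after 12.9 mm of travel, which matches the spring, so the bat is out. I'll swing it about the hinge.

Call:
{"fn": "step_arm", "kwargs": {
  "steps": [
    [0.2, 0, 4.7, 0, 4, 0, 15],
    [0.7, 0, 9.5, 0, 8, 0, 15],
    [1.5, 0, 14.1, 0, 12, 0, 15],
    [2.6, 0, 18.7, 0, 16, 0, 15],
    [4.1, 0, 23.3, 0, 20, 0, 15],
    [5.9, 0, 27.7, 0, 24, 0, 15],
    [5.9, 0, 27.7, 0, 24, 0, 15]
  ]
}}

```text
time: 6.35
tool_pos: [0.472, 0.1517, 0.1309]
ee_rot: [0.098, 0.707, -0.097, 0.693]
contact_force: [-3.5, -2.1, -8.0]
opening: 0.267
```

```bash
cat > st.py <<'E'
from h import *
o=manip.observe();T=R.from_quat(o['ee_rot']);print(o['joint_pos'].round(2),"Ftool",T.inv().apply(o['contact_force']).round(1),o['opening'])
h=np.array([.4455,.1597,.1269])+.068*R.from_quat([.07533605,.54607722,-.11430068,.82647414]).apply([1,0,0])
v=R.from_euler('z',-.27).inv().apply(o['tool_pos']-h); print("hinge",h,"r",np.hypot(v[0],v[2]),"flip",np.arctan2(v[0],v[2])+.4,"y",v[1])
x=R.from_euler('z',-.27).inv().apply(-T.apply([1,0,0])); print("toolflip",np.arctan2(x[0],x[2])+.4)
E
python3 st.py
```

```text
[ 0.14  0.23 -0.28  1.08  0.01  0.41] Ftool [ 8.1 -2.9 -2.6] 0.26690134203077354
hinge [0.47116796 0.15244749 0.06434957] r 0.06654651009937908 flip 0.41470755005004944 y -0.0005329661045967766
toolflip 0.41946910884705507
```

Call:
{"fn": "step_arm", "kwargs": {
  "steps": [
    [-1.3, 0, 4.7, 0, 4, 0, 15],
    [-0.8, 0, 9.5, 0, 8, 0, 15],
    [0, 0, 14.1, 0, 12, 0, 15],
    [1.1, 0, 18.7, 0, 16, 0, 15],
    [2.6, 0, 23.3, 0, 20, 0, 15],
    [3.7, 0, 26, 0, 22.5, 0, 15],
    [3.7, 0, 26, 0, 22.5, 0, 15]
  ]
}}

```text
time: 7.22
tool_pos: [0.496, 0.1446, 0.1255]
ee_rot: [0.114, 0.83, -0.076, 0.541]
contact_force: [-6.5, -2.5, -6.3]
opening: 0.268
```

```bash
python3 st.py; python3 look.py flip
```

```text
[0.05 0.51 0.05 1.51 0.13 0.3 ] Ftool [ 8.  -4.1 -2.6] 0.2676690247900703
hinge [0.47116796 0.15244749 0.06434957] r 0.06650067965346179 flip 0.8021635633097608 y -0.000918539201846225
toolflip 0.8146403410745637
7.225 [0.048 0.508 0.051 1.51  0.126 0.299] [0.496009   0.14461947 0.12554458]
(array([ 30.5,   1.8, -38.8]), array([ -0.3, -46.7,   0.2]))
```

View pics/flip.png

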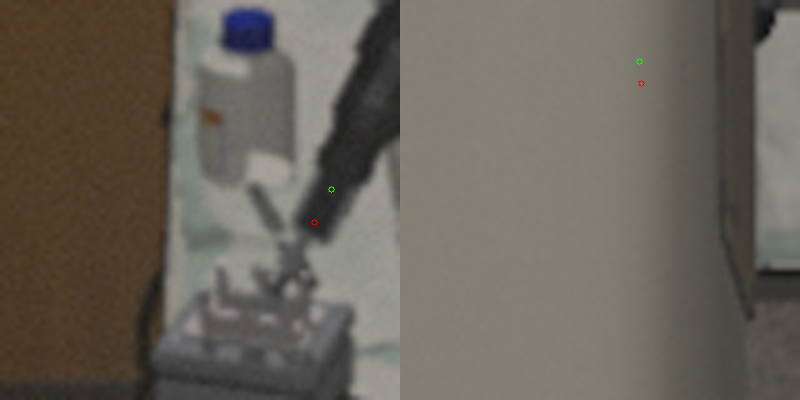

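The bat now leans to the opposite side, with its paddle at side-crop ≈ (310,220). I'll let it down into the notch.

Call:
{"fn": "step_arm", "kwargs": {
  "steps": [
    [4, 0, 0, 0, 0, 0, 15],
    [8, 0, 0, 0, 0, 0, 15],
    [11, 0, 0, 0, 0, 0, 15],
    [11, 0, 0, 0, 0, 0, 15]
  ]
}}

```text
time: 7.82
tool_pos: [0.4916, 0.1459, 0.1159]
ee_rot: [0.114, 0.829, -0.076, 0.542]
contact_force: [-3.9, -3.3, -5.1]
opening: 0.272
```

```bash
python3 st.py
```

```text
[0.05 0.51 0.02 1.48 0.13 0.3 ] Ftool [ 5.8 -4.2 -0.5] 0.27223896430008
hinge [0.47116796 0.15244749 0.06434957] r 0.055880254752278646 flip 0.7944930510538788 y -0.0008720107455904799
toolflip 0.8118750144265926
```

Call:
{"fn": "step_arm", "kwargs": {
  "steps": [
    [1, 0, 0, 0, 0, 0, 15],
    [1, 0, 0, 0, 0, 0, 85],
    [1, 0, 0, 0, 0, 0, 85],
    [1, 0, 0, 0, 0, 0, 85],
    [1, 0, 0, 0, 0, 0, 85],
    [-15, 0, 0, 0, 0, 0, 85],
    [-40, 0, 0, 0, 0, 0, 85],
    [-65, 0, 0, 0, 0, 0, 85],
    [-90, 0, 0, 0, 0, 0, 85],
    [-100, 0, 0, 0, 0, 0, 85]
  ]
}}

```text
time: 9.07
tool_pos: [0.5309, 0.1352, 0.2085]
ee_rot: [0.114, 0.829, -0.076, 0.543]
contact_force: [-0.3, 0.2, -0.2]
opening: 0.994
```

```bash
python3 st.py; python3 look.py rel
```

```text
[0.03 0.52 0.29 1.74 0.12 0.28] Ftool [ 0.3  0.1 -0.2] 0.9940712787307013
hinge [0.47116796 0.15244749 0.06434957] r 0.1569500237834831 flip 0.8073554741084881 y -0.0006781253878326803
toolflip 0.8103517021043698
9.075 [0.032 0.523 0.295 1.737 0.118 0.284] [0.5309152  0.13520834 0.20845664]
(array([120.8,   1.6, -39. ]), array([ -0.3, -46.4,   0.2]))
```

View pics/rel.png

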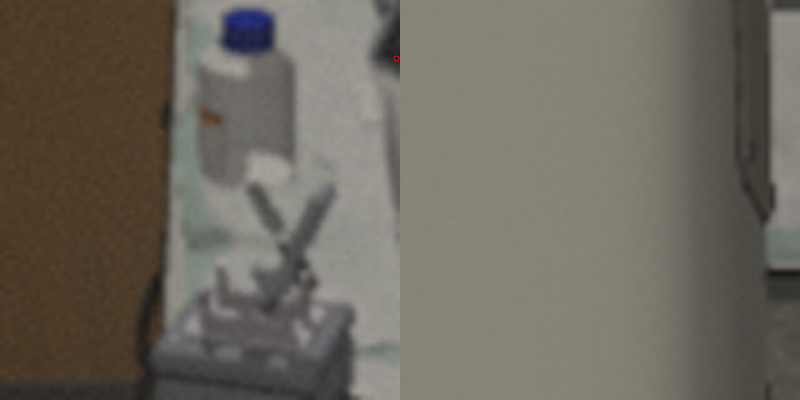

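The bat leans to the far side and the gripper is clear. I'll compare its tip with the home prediction and check the ball bat.

```bash
python3 - <<'E'
from h import *
a=manip.snapshot("side")[:,:,::-1].copy(); h=np.array([.4712,.1524,.0643]); Rz=R.from_euler('z',-.27)
u=np.round(proj("side",h)[0]).astype(int)-[0,15]
w=cv2.resize(a[u[1]-25:u[1]+25,u[0]-25:u[0]+25],(400,400),interpolation=cv2.INTER_CUBIC)
for pull,cl in((0,(0,255,0)),(.01,(0,0,255))):
  for e in(-.012,.012):
    q=h+Rz.apply(np.array([[s*np.sin(.4),e,s*np.cos(.4)] for s in(.053+pull,.087+pull)]))
    v=((proj("side",q)-u+25.5)*8).astype(int); cv2.line(w,tuple(map(int,v[0])),tuple(map(int,v[1])),cl,1)
b=cv2.resize(a[230:330,280:380],(400,400),interpolation=cv2.INTER_CUBIC)
cv2.imwrite("pics/fin.png",np.hstack([w,b]))
E
```

```text
(no output)
```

View pics/fin.png

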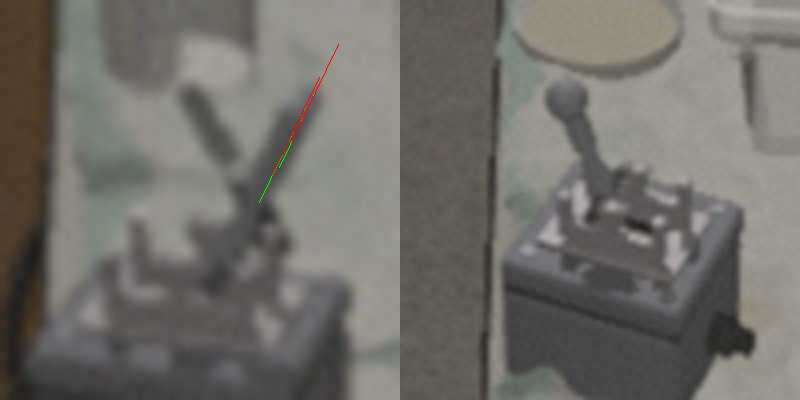

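The paddle's tip at ≈ (315,90) matches the home overlay (green), not the 10 mm-out one (red). The ball bat still leans to its starting side.

```bash
python3 -c "
from h import *
print(manip.hand_in())"
```

```text
the job is handed in; nothing more can be done
None
```

I threw the paddle bat on the left-hand power box to the opposite side and handed the job in at about 9 s of robot time; no verdict was reported.

- **Pull:** I gripped the paddle and pulled it 12.9 mm out along its own length while it was still on its starting side. The force was about 8 N back toward the hinge, close to the 7 N or so expected from the spring.
- **Flip:** I swung the bat about its hinge to a flip angle of about 0.80 rad, worked out from the tool pose. I then let it down, released it and backed the gripper away.
- **Last checks:** In the side picture the bat leans to the far side, and its tip fits the fully-home position rather than a 10 mm pulled-out one. The ball-ended bat still leans to its starting side. After the retreat the contact force was about zero.
- **Limits of the checks:** The top camera's view of the box was blocked by the arm at the end, so the final position rests on the side view and the tool readings. The box model drawn on the pictures at the start came out a millimetre or two off, and I corrected the grasp point by hand for that.

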